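# Find the glass lens cell by weight and show it over the lens viewer

### The job

Switch on the lens viewer by pressing its three white keys fully down, one at a time and letting each come back up: the round key, then the bar-shaped key, then the cross-shaped key. Then lift the two black lens cells clear of their tray in turn to feel which is heavier, setting each you put down back upright in the nest it came from, so that the lighter one ends there. Finish with the heavier cell held in the gripper, upright and still, about 5 cm above the viewer's round window and wholly over it - do not put it down or let go, the program ends while holding it - and do not push the screwdriver and the jar about.

Things in the scene. Friction and masses are not known exactly. Their poses are not given: they have to be found in the camera images.
- key_round_top (a point): top centre of the round key (disc 30 mm across); all three keys are white plastic, 55 mm above the table, on a row of black squares 46 mm wide, 56 mm apart, along the near edge of the viewer; which key has which place in the row varies. z axis up
- key_bar_top (a point): top centre of the bar-shaped key (42 mm long by 14 mm wide; its length runs across the row); all three keys are white plastic, 55 mm above the table, on a row of black squares 46 mm wide, 56 mm apart, along the near edge of the viewer; which key has which place in the row varies. z axis up
- key_cross_top (a point): top centre of the cross-shaped key (plus sign, 36 mm across, arms 13 mm wide); all three keys are white plastic, 55 mm above the table, on a row of black squares 46 mm wide, 56 mm apart, along the near edge of the viewer; which key has which place in the row varies. z axis up
- key_round (a joint): travel of the round key (m): 0 up, 0.006 fully down (straight down); spring, 0.9 N to start and 3.6 N fully down, comes back up by itself
- key_bar (a joint): travel of the bar-shaped key (m): 0 up, 0.006 fully down (straight down); spring, 0.9 N to start and 3.6 N fully down, comes back up by itself
- key_cross (a joint): travel of the cross-shaped key (m): 0 up, 0.006 fully down (straight down); spring, 0.9 N to start and 3.6 N fully down, comes back up by itself
- window (a point): centre of the face of the viewer's round white window, 90 mm in diameter in a thin aluminium rim, facing up, 37 mm above the table; the viewer is a fixed flat black box 200 by 180 mm, 35 mm high. x axis points from the row of keys (104 mm away) to the window, z up
- cell_1_mid (a point): centre, half-way up, of one of the two lens cells: upright black cylinder 40 mm in diameter and 60 mm tall with grooved rings and a lens on top (3 mm dome), standing 12 mm deep in a nest of the tray: its centre starts 38 mm above the table. The cells look alike; one (either) weighs 0.42 to 0.50 kg, the other 0.18 to 0.22 kg. z axis up
- cell_2_mid (a point): centre, half-way up, of the other of the two lens cells: upright black cylinder 40 mm in diameter and 60 mm tall with grooved rings and a lens on top (3 mm dome), standing 12 mm deep in a nest of the tray: its centre starts 38 mm above the table. The cells look alike; one (either) weighs 0.42 to 0.50 kg, the other 0.18 to 0.22 kg. z axis up
- cell_1: the same lens cell as point cell_1_mid; origin at the centre of its underside, z axis up; the lens block inside has about 1 mm of play
- cell_2: the same lens cell as point cell_2_mid; origin at the centre of its underside, z axis up; the lens block inside has about 1 mm of play
- tray: fixed aluminium tray 100 by 220 mm, 20 mm high, with two round nests 46 mm in diameter and 12 mm deep, 55 mm either side of its middle along its y (long) axis; origin under its middle
- viewer: the fixed lens viewer; origin under the middle of its box, x axis from the keys to the window
- screwdriver: bystander: grey screwdriver 150 mm long lying between the tray and the viewer
- jar: bystander: small amber jar 36 mm across, 55 mm tall, between the tray and the viewer

How it is judged:
By the outcome, as a careful person would: the job done as asked, in the order asked, and still so for the second after the job is handed in, while the arm keeps its last pose, push and grip.
It also fails if it takes over 72 s, if anything falls off the work surface, if the arm or the gripper's body presses on something with over 40 N, if the wrist force passes 120 N, or if a joint passes its speed limit or range.

### The arm

A 6-joint arm with a two-finger parallel gripper is mounted at the origin on the work surface. World frame = base frame: x ahead of the robot, y to its left, z up, the work surface at z = 0. Lengths are in m, angles in degrees, forces in N, time in s.
With the tool pointing down it reaches from about 0.35 to 0.875 m from the base axis. Payload 4.2 kg.
Tool frame: the origin (TCP) lies on the front face of the gripper's body, between the roots of the fingers; the fingertips stand 70 mm ahead of it and the grasp point (between the pads) lies 51 mm ahead of it; z points along the fingers, y is the line along which they close (so a half turn about z gives the same grasp; the last joint's range is limited). The gripper opens to 87 mm and grips with 3 to 60 N. Pads are 19 mm wide; open, the fingers measure 117 mm over their backs; the gripper's body (75 mm by 190 mm) begins 51 mm behind the grasp point.
Start: joints at [83.285, 22.042, 0.453, 0, -68.411, -14.817], TCP at [0.229, 0.581, 0.292] pointing down, gripper open.
Joint ranges: [-179.83, 179.83], [-69.29, 118.12], [-61.27, 80.66], [-181.25, 117.63], [-171.15, -9.14], [-177.46, 177.46]. Speed limits (degrees/s): [159.86, 159.86, 180, 180, 180, 180].

### API

Orientations are given as a 3x3 rotation matrix whose columns are the frame's x, y, z axes.
In Python, from station import r gives the robot as it stands.
- The arm moves only by the shell command python3 -m pendant 'ROWS' [OPENING]. ROWS is JSON, a list of rows, each a list of 2 entries, a list of its own where there are three numbers: the shift along the tool's x, y, z in mm, then the turn, a rotation vector about the tool's x, y, z in rad. A call has 1 to 10 rows; each row is the pose to reach, as a shift and turn from the pose commanded when the call began, along the tool's axes at that moment; what a row does not reach only later rows make up. A row lasts 1/10 s, in which the tool goes at most 50 mm and 8.59 degrees, less where a joint would pass 70% of its speed; a pose out of reach is approached as far as the arm can. A call with a gripper value outside its range is refused whole. OPENING is the opening, from 0 (shut) to 1 (fully open), set as the call begins (- or left out, the last holds). The fingers move at their own pace and stop on an object; the grip force is fixed at half the most. Time passes only in rows, so rows that repeat a pose let the fingers close. It gives the time, the measured TCP pose, the force, the opening and the grip force at its end, in the units of the state.
- r.sense(): the state, without advancing time (a new reading comes with each control period).
- r.capture(name): name is "side" or "top" or "wrist"; returns a dict with "frame" (400x640x3 uint8, red, green, blue), "vertical_fov" (degrees; the focal length in pixels is half the picture's height over the tangent of half this angle, whatever the lens; pixels are square), "cx", "cy" (the principal point, pixels), "rvec" (rotation vector, rad) and "tvec" (3), from world to camera coordinates, as OpenCV has them. Camera axes: x right, y down, z forward; pixel columns grow to the right and rows downward; lengths in m; the calibration is good to about 2 mm. A picture is of the moment at which its call begins. There is no depth.
- r.finish_job(): hands the job in; it is judged then, once.
The state is a dict: "time_s": time; "joints": joint angles; "joint_velocities": joint speeds; "effort": joint torques, N m; "tcp_pos": TCP position; "ee_rot": TCP orientation; "wrist_force": force on the tool from outside, world axes, zero at the start; "moment": the same for the moment, N m; "gripper_width": opening from 0.0 (shut) to 1.0 (fully open); "gripper_force": force on a finger pad.
Only numpy, scipy, OpenCV 4.12 (cv2) and the standard library are available. Lean on these libraries where they do the work, as an engineer would, in place of code of your own. Each camera call takes 0.05 s, during which the arm holds its last target. There are 200 camera calls.

## Working session

There is one attempt and no reset: what is moved stays moved. The work goes in short steps, Python scripts to look and compute and a shell command to move; the robot and the scene stay as the last step left them, time stands still between calls to the robot, and variables do not carry over. Pictures are saved under pics/ and viewed, at most 10 in all, crops included, and the job is handed in when it is done.

```bash
mkdir -p pics; ls; cat > h.py <<'E'
import numpy as np,cv2,json
from station import r
def cam(n,save=None):
    c=r.capture(n)
    f=200/np.tan(np.radians(c["vertical_fov"])/2)
    R=cv2.Rodrigues(np.array(c["rvec"],float))[0]; t=np.array(c["tvec"],float).ravel()
    d=dict(f=f,cx=c["cx"],cy=c["cy"],R=R,t=t,img=c["frame"])
    if save: cv2.imwrite("pics/%s.png"%save,c["frame"][:,:,::-1]); np.savez("pics/%s.npz"%save,**d)
    return d
def load(s): return dict(np.load("pics/%s.npz"%s))
def ray(d,u,v):
    o=-d["R"].T@d["t"]; w=d["R"].T@np.array([(u-d["cx"])/d["f"],(v-d["cy"])/d["f"],1]); return o,w/np.linalg.norm(w)
def atz(d,u,v,z):
    o,w=ray(d,u,v); return o+w*(z-o[2])/w[2]
def tri(*obs):
    A=np.zeros((3,3));b=np.zeros(3)
    for d,u,v in obs:
        o,w=ray(d,u,v);P=np.eye(3)-np.outer(w,w);A+=P;b+=P@o
    p=np.linalg.solve(A,b)
    return p,[round(1000*np.linalg.norm((np.eye(3)-np.outer(ray(d,u,v)[1],ray(d,u,v)[1]))@(p-ray(d,u,v)[0])),1) for d,u,v in obs]
def proj(d,p):
    q=d["R"]@np.array(p)+d["t"]; return d["cx"]+d["f"]*q[0]/q[2],d["cy"]+d["f"]*q[1]/q[2]
def tool(p):
    "world point -> mm in tool frame"
    s=r.sense(); return np.round(1000*np.array(s["ee_rot"]).T@(np.array(p)-np.array(s["tcp_pos"])),1)
E
python3 -c "
from h import *
for n in ('top','side','wrist'):
    d=cam(n,n+'0'); print(n,d['f'],d['cx'],d['cy'],-d['R'].T@d['t'],d['R'].round(2).tolist())
s=r.sense();print(s)
a=[cv2.imread('pics/%s0.png'%n) for n in ('top','side')]
"
```

```text
pics
top 414.80098344229157 316.1369025493017 195.74502568432743 [ 0.37660278 -0.0255724   0.95368838] [[0.15, -0.99, 0.0], [-0.97, -0.14, -0.2], [0.2, 0.02, -0.98]]
side 403.48171284630155 319.39610591577474 205.1141287064236 [ 0.07690787 -0.4242029   0.66974703] [[0.65, -0.76, 0.01], [-0.52, -0.46, -0.72], [0.55, 0.47, -0.7]]
wrist 330.4667099367884 320.30119712086724 199.34488290627112 [0.30144534 0.55210696 0.38497044] [[-0.37, -0.93, 0.0], [-0.89, 0.35, 0.28], [-0.26, 0.1, -0.96]]
{'time_s': 0.15, 'joints': array([ 8.32840825e+01,  2.20790575e+01,  3.95265918e-01, -1.86836432e-02,
       -6.84127782e+01, -1.48155860e+01]), 'joint_velocities': array([ 0.12217458, -0.15012859,  0.21969107,  0.16190365, -0.01854659,
       -0.07346697]), 'effort': array([ 1.14788560e-03, -3.91053343e+01,  1.87588388e+01,  4.22229052e+00,
        1.24136056e-02, -1.34097518e-04]), 'tcp_pos': array([0.22925295, 0.58104836, 0.29141529]), 'ee_rot': array([[ 9.30171812e-01, -3.67124164e-01, -4.98244870e-04],
       [-3.67124476e-01, -9.30170379e-01, -1.63841743e-03],
       [ 1.38050009e-04,  1.70692760e-03, -9.99998534e-01]]), 'wrist_force': array([ 0.19192615, -0.00397382, -1.03276574]), 'moment': array([-0.03202184,  0.00367004,  0.01721316]), 'gripper_force': 0.0, 'gripper_width': 0.996097128352604}
```

View pics/top0.png

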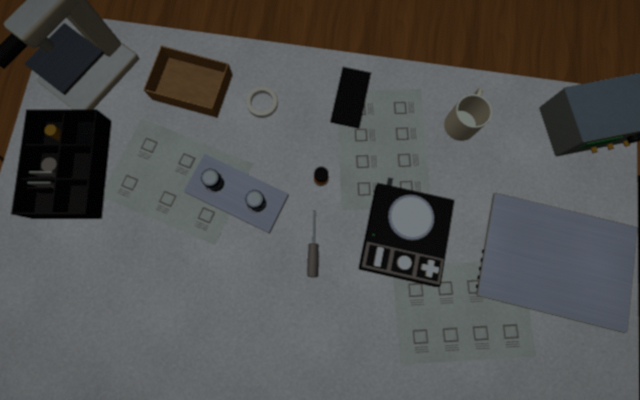

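View pics/side0.png

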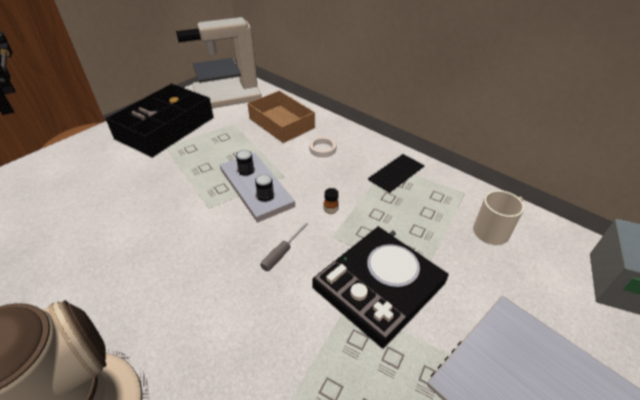

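Top view: the bar key is at (379,256), round at (404,262), cross at (429,268) and the window at (412,217). Cell tops are at (211,178) and (256,199), the jar is at (321,176), and the screwdriver runs from (313,210) to (313,277). Side view: bar (337,271), round (359,291), cross (384,310), window (394,265), cell tops (244,155) and (264,181).

```bash
python3 -c "
from h import *
t,s=load('top0'),load('side0')
P={}
for n,a,b in [('bar',(379,256),(337,271)),('round',(404,262),(359,291)),('cross',(429,268),(384,311)),('win',(411.5,217),(394,265)),('A',(211,177),(244,155)),('B',(256,199),(264,181)),('jar',(321,173),(332,191)),('sd1',(313,277),(264,267)),('sd2',(314,210),(307,225))]:
    p,e=tri((t,*a),(s,*b));P[n]=p;print(n,p.round(4),e)
for a,b in [('bar','round'),('round','cross'),('round','win'),('A','B')]:print(a,b,np.linalg.norm(P[a]-P[b]),np.degrees(np.arctan2(*(P[b]-P[a])[[1,0]])))
# tray corners
for u,v in [(204,155),(288,192),(270,231),(186,192)]: print(atz(t,u,v,.02).round(4))
"
```

```text
bar [ 0.4464 -0.155   0.0588] [np.float64(0.8), np.float64(0.8)]
round [ 0.4419 -0.2104  0.0528] [np.float64(1.0), np.float64(1.0)]
cross [ 0.4381 -0.2663  0.0504] [np.float64(0.1), np.float64(0.1)]
win [ 0.5447 -0.2201  0.0367] [np.float64(0.8), np.float64(0.8)]
A [0.5614 0.2315 0.0698] [np.float64(1.7), np.float64(1.7)]
B [0.528  0.1257 0.0677] [np.float64(1.6), np.float64(1.6)]
jar [ 0.6097 -0.0065  0.0603] [np.float64(0.0), np.float64(0.0)]
sd1 [ 0.3821 -0.0216  0.0188] [np.float64(1.2), np.float64(1.2)]
sd2 [ 0.5328 -0.0011  0.0065] [np.float64(1.5), np.float64(1.5)]
bar round 0.05588017742505394 -94.63555280507015
round cross 0.05604729380095464 -93.87210899862107
round win 0.10452052975967883 -5.399091896343104
A B 0.11094327240932766 -107.56322775508085
[0.6229 0.2715 0.02  ]
[0.5644 0.0629 0.02  ]
[0.4696 0.0888 0.02  ]
[0.53   0.2947 0.02  ]
```

```bash
python3 -c "
from h import *
print(tool([.442,-.2104,.160]))"
```

```text
[488.4 657.9 132.6]
```

```bash
python3 -m pendant '[[[15,20,4],[0,0,0]],[[39,53,11],[0,0,0]],[[68,92,18],[0,0,0]],[[97,131,26],[0,0,0]],[[126,170,34],[0,0,0]],[[155,209,42],[0,0,0]],[[184,248,50],[0,0,0]],[[213,287,58],[0,0,0]],[[242,326,66],[0,0,0]],[[270,364,73],[0,0,0]]]' 0; python3 -c "
from h import *
print(tool([.442,-.2104,.160]))"
```

```text
time_s: 1.15
tcp_pos: [0.3467, 0.1417, 0.2191]
ee_rot: [[0.931, -0.366, 0.0], [-0.366, -0.931, 0.0], [0.0, -0.0, -1.0]]
wrist_force: [0.5, -0.3, 1.1]
gripper_width: 0.176
gripper_force: 0.0
[217.6 292.7  59. ]
```

```bash
python3 -m pendant '[[[29,39,6],[0,0,-0.03]],[[58,78,12],[0,0,-0.07]],[[87,117,18],[0,0,-0.11]],[[116,156,24],[0,0,-0.15]],[[145,195,30],[0,0,-0.19]],[[172,232,37],[0,0,-0.23]],[[195,262,45],[0,0,-0.26]],[[208,280,52],[0,0,-0.281]],[[215,289,57],[0,0,-0.281]],[[218,293,59],[0,0,-0.281]]]' 0; python3 -c "
from h import *
d=cam('wrist','wr1')
t=load('top0')
for n,p in [('bar',[.4464,-.155,.055]),('round',[.4419,-.2104,.055]),('cross',[.4381,-.2663,.055]),('win',[.5447,-.2201,.037])]: print(n,proj(d,p))
print(tool([.442,-.2104,.160]))"
```

```text
time_s: 2.15
tcp_pos: [0.4419, -0.2095, 0.1595]
ee_rot: [[0.995, -0.096, -0.002], [-0.096, -0.995, 0.0], [-0.002, -0.0, -1.0]]
wrist_force: [-1.0, 0.5, 0.2]
gripper_width: -0.001
gripper_force: 0.0
bar (np.float64(234.49483319902686), np.float64(229.2531601355327))
round (np.float64(321.02707946604687), np.float64(227.96345647151546))
cross (np.float64(408.57244047491713), np.float64(225.58028046595234))
win (np.float64(320.5353840660447), np.float64(57.572506026696004))
[ 0.1  1.1 -0.4]
```

View pics/wr1.png

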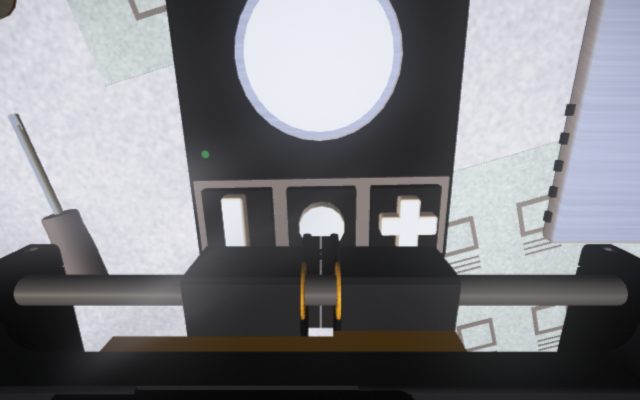

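The wrist view agrees with my estimates: round (321,226), bar (234,226) and cross (408,224), with the closed fingers over the round key. I'll press it in small steps and watch the force.

```bash
python3 -m pendant '[[[0,1,15],[0,0,0]],[[0,1,30],[0,0,0]],[[0,1,36],[0,0,0]],[[0,1,39],[0,0,0]],[[0,1,40.5],[0,0,0]],[[0,1,41],[0,0,0]],[[0,1,41],[0,0,0]]]' 0;  python3 -m pendant '[[[0,0,0.6],[0,0,0]],[[0,0,0.6],[0,0,0]],[[0,0,0.6],[0,0,0]]]' 0
```

```text
time_s: 2.9
tcp_pos: [0.4423, -0.2097, 0.1199]
ee_rot: [[0.996, -0.094, 0.001], [-0.094, -0.996, -0.0], [0.001, 0.0, -1.0]]
wrist_force: [-1.6, 1.8, 3.6]
gripper_width: 0.001
gripper_force: 1.6
time_s: 3.2
tcp_pos: [0.4424, -0.2098, 0.1191]
ee_rot: [[0.996, -0.095, 0.001], [-0.095, -0.996, -0.0], [0.001, -0.0, -1.0]]
wrist_force: [-1.1, 2.2, 6.2]
gripper_width: 0.003
gripper_force: 2.8
```

```bash
python3 -m pendant '[[[0,0,0.7],[0,0,0]],[[0,0,0.8],[0,0,0]],[[0,0,0.8],[0,0,0]]]' 0; python3 -c "
from h import *
s=r.sense();print(s['tcp_pos'],s['wrist_force'])"
```

```text
time_s: 3.5
tcp_pos: [0.4424, -0.2099, 0.119]
ee_rot: [[0.996, -0.094, 0.001], [-0.094, -0.996, -0.0], [0.001, 0.0, -1.0]]
wrist_force: [-3.8, 3.5, 10.3]
gripper_width: 0.004
gripper_force: 5.3
[ 0.4424395  -0.20985585  0.11895305] [-3.75185139  3.50351695 10.3299555 ]
```

```bash
python3 -m pendant '[[[0,0,-8],[0,0,0]],[[0,0,-22],[0,0,0]],[[0,-5,-25],[0,0,0]],[[0,-25,-25],[0,0,0]],[[0,-45,-25],[0,0,0]],[[0,-55,-25],[0,0,0]],[[0,-56,-25],[0,0,0]],[[0,-56,-20],[0,0,0]],[[0,-56,-10],[0,0,0]],[[0,-56,-6],[0,0,0]]]' 0;  python3 -m pendant '[[[0,0,2],[0,0,0]],[[0,0,4],[0,0,0]],[[0,0,5],[0,0,0]],[[0,0,5.6],[0,0,0]],[[0,0,6],[0,0,0]],[[0,0,6],[0,0,0]],[[0,0,6],[0,0,0]]]' 0; python3 -c "
from h import *
cam('side','s1')"
```

```text
time_s: 4.5
tcp_pos: [0.4468, -0.1546, 0.1226]
ee_rot: [[0.995, -0.096, -0.002], [-0.096, -0.995, 0.0], [-0.002, 0.0, -1.0]]
wrist_force: [-1.5, 0.3, 2.2]
gripper_width: 0.009
gripper_force: 1.0
time_s: 5.2
tcp_pos: [0.4469, -0.1545, 0.1189]
ee_rot: [[0.996, -0.094, -0.001], [-0.094, -0.996, -0.001], [-0.001, 0.001, -1.0]]
wrist_force: [-3.9, 0.5, 10.6]
gripper_width: 0.003
gripper_force: 5.3
```

```bash
python3 -m pendant '[[[0,0,-8],[0,0,0]],[[0,0,-22],[0,0,0]],[[0,8,-25],[0,0,0]],[[0,40,-25],[0,0,0]],[[0,75,-25],[0,0,0]],[[0,103,-25],[0,0,0]],[[0,112,-25],[0,0,0]],[[0,112,-20],[0,0,0]],[[0,112,-10],[0,0,0]],[[0,112,-6],[0,0,0]]]' 0;  python3 -m pendant '[[[0,0,2],[0,0,0]],[[0,0,4],[0,0,0]],[[0,0,5],[0,0,0]],[[0,0,5.6],[0,0,0]],[[0,0,6],[0,0,0]],[[0,0,6],[0,0,0]],[[0,0,6],[0,0,0]]]' 0; python3 -c "
from h import *
cam('side','s2')
s=r.sense();print(np.array(s['tcp_pos']),tool([.528,.1257,.19]))"
```

```text
time_s: 6.25
tcp_pos: [0.4362, -0.2648, 0.1226]
ee_rot: [[0.996, -0.094, -0.002], [-0.094, -0.996, 0.001], [-0.002, -0.0, -1.0]]
wrist_force: [-0.7, -0.8, 0.8]
gripper_width: 0.006
gripper_force: 1.0
time_s: 6.95
tcp_pos: [0.4363, -0.2649, 0.119]
ee_rot: [[0.996, -0.094, -0.001], [-0.094, -0.996, 0.001], [-0.001, -0.0, -1.0]]
wrist_force: [-4.2, 4.6, 10.7]
gripper_width: 0.007
gripper_force: 5.2
[ 0.43630974 -0.26488673  0.11897071] [  54.5 -397.5  -70.9]
```

```bash
python3 -m pendant '[[[0,0,-8],[0,0,0]],[[0,0,-30],[0,0,0]],[[2,-15,-60],[0,0,0]],[[8,-50,-85],[0,0,0]],[[15,-95,-95],[0,0,0.03]],[[22,-143,-96],[0,0,0.06]],[[29,-191,-96],[0,0,0.1]],[[35,-239,-96],[0,0,0.14]],[[42,-287,-96],[0,0,0.18]],[[48,-335,-96],[0,0,0.21]]]' 0;  python3 -c "
from h import *
print(tool([.528,.1257,.215]))"
```

```text
time_s: 8.0
tcp_pos: [0.5168, 0.0658, 0.2144]
ee_rot: [[0.954, -0.301, 0.002], [-0.301, -0.954, 0.001], [0.002, -0.001, -1.0]]
wrist_force: [1.1, -0.1, 0.0]
gripper_width: 0.003
gripper_force: 0.0
[ -7.3 -60.5  -0.5]
```

```bash
python3 -m pendant '[[[-2,-20,0],[0,0,0]],[[-5,-44,0],[0,0,0]],[[-7,-58,0],[0,0,0]],[[-7,-60,0],[0,0,0]],[[-7,-60,0],[0,0,0]],[[-7,-60,0],[0,0,0]]]' 1;  python3 -c "
from h import *
d=cam('wrist','wr2')
print(proj(d,[.528,.1257,.068]),proj(d,[.5614,.2315,.068]),tool([.528,.1257,.215]))"
```

```text
time_s: 8.6
tcp_pos: [0.5274, 0.1217, 0.2138]
ee_rot: [[0.954, -0.301, -0.0], [-0.301, -0.954, -0.0], [-0.0, 0.0, -1.0]]
wrist_force: [-0.4, 0.0, -0.4]
gripper_width: 0.461
gripper_force: 0.0
(np.float64(314.58826848461337), np.float64(209.2411809433468)) (np.float64(169.07785517900342), np.float64(209.3309257961763)) [-0.6 -4.1 -1.1]
```

View pics/wr2.png

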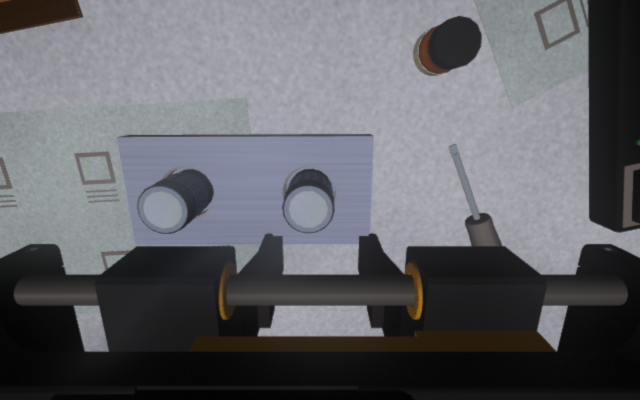

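Wrist view: cell B's lens top is at (308.5,208) and A's is at (166,210). The tray is aligned with the tool.

```bash
python3 -c "
from h import *
d=load('wr2');t=load('top0');s=load('side0')
B=(308.5,208);A=(166,210)
print(tri((d,*B),(t,256,199),(s,264,181)),tri((d,*A),(t,211,177),(s,244,155)))
b=atz(d,*B,.069);print(b,atz(d,*A,.069),tool([b[0],b[1],.099]))"
```

```text
(array([0.52927764, 0.12813619, 0.06497135]), [np.float64(2.1), np.float64(2.9), np.float64(1.1)]) (array([0.56175423, 0.23213533, 0.06953562]), [np.float64(0.9), np.float64(1.9), np.float64(1.5)])
[0.53064097 0.12968124 0.069     ] [0.56178357 0.23339889 0.069     ] [  0.7  -8.7 114.9]
```

```bash
python3 -m pendant '[[[0,-4,0],[0,0,0]],[[0,-7,5],[0,0,0]],[[0,-7,20],[0,0,0]],[[0,-7,35],[0,0,0]],[[0,-7,50],[0,0,0]],[[0,-7,65],[0,0,0]],[[0,-7,80],[0,0,0]],[[0,-7,95],[0,0,0]],[[0,-7,108],[0,0,0]],[[0,-7,115],[0,0,0]]]' 1;  python3 -m pendant '[[[0,0,0],[0,0,0]],[[0,0,0],[0,0,0]],[[0,0,0],[0,0,0]],[[0,0,0],[0,0,0]],[[0,0,0],[0,0,0]],[[0,0,0],[0,0,0]],[[0,0,0],[0,0,0]],[[0,0,0],[0,0,0]]]' 0
```

```text
time_s: 9.65
tcp_pos: [0.5292, 0.129, 0.0974]
ee_rot: [[0.954, -0.3, -0.002], [-0.3, -0.954, -0.001], [-0.002, 0.002, -1.0]]
wrist_force: [-0.9, -0.0, 0.1]
gripper_width: 0.996
gripper_force: 0.0
time_s: 10.45
tcp_pos: [0.5301, 0.1297, 0.0991]
ee_rot: [[0.954, -0.3, 0.001], [-0.3, -0.954, 0.001], [0.001, -0.001, -1.0]]
wrist_force: [0.6, 1.4, 1.8]
gripper_width: 0.456
gripper_force: 30.0
```

```bash
python3 -m pendant '[[[0,0,-3],[0,0,0]],[[0,0,-10],[0,0,0]],[[0,0,-20],[0,0,0]],[[0,0,-30],[0,0,0]],[[0,0,-38],[0,0,0]],[[0,0,-40],[0,0,0]],[[0,0,-40],[0,0,0]],[[0,0,-40],[0,0,0]],[[0,0,-40],[0,0,0]],[[0,0,-40],[0,0,0]]]' 0; python3 -c "
from h import *
F=[]
cam('side','s3')
for i in range(6): cam('wrist','wr3'); F.append(r.sense()['wrist_force'][2])
s=r.sense();print(np.round(F,2),s['gripper_width'],s['tcp_pos'],s['effort'])"
```

```text
time_s: 11.45
tcp_pos: [0.5295, 0.1292, 0.1384]
ee_rot: [[0.954, -0.3, -0.001], [-0.3, -0.954, -0.0], [-0.001, 0.001, -1.0]]
wrist_force: [0.5, -1.2, -4.3]
gripper_width: 0.455
gripper_force: 30.0
[-3.71 -3.54 -4.32 -4.21 -5.16 -4.02] 0.45607970814875626 [0.52969111 0.12934739 0.13878677] [ 3.17133208e-04 -3.80558181e+01  1.53771275e+01  3.60349908e+00
  7.63033074e-02 -6.82259156e-05]
```

Cell B reads about 4.2 N, so it's probably the heavy one. I'll put it back and weigh A to confirm.

```bash
python3 -m pendant '[[[0,0,8],[0,0,0]],[[0,0,18],[0,0,0]],[[0,0,27],[0,0,0]],[[0,0,33],[0,0,0]],[[0,0,37],[0,0,0]],[[0,0,39],[0,0,0]],[[0,0,40],[0,0,0]],[[0,0,40],[0,0,0]],[[0,0,40],[0,0,0]]]' 0; python3 -c "
from h import *
s=r.sense();print(s['tcp_pos'],s['wrist_force'])"
```

```text
time_s: 12.7
tcp_pos: [0.5299, 0.1295, 0.0992]
ee_rot: [[0.954, -0.3, 0.001], [-0.3, -0.954, 0.0], [0.001, -0.001, -1.0]]
wrist_force: [-0.2, 0.3, -2.4]
gripper_width: 0.453
gripper_force: 30.0
[0.52992694 0.12945789 0.09916263] [-0.18698815  0.30279957 -2.4222241 ]
```

View pics/s3.png

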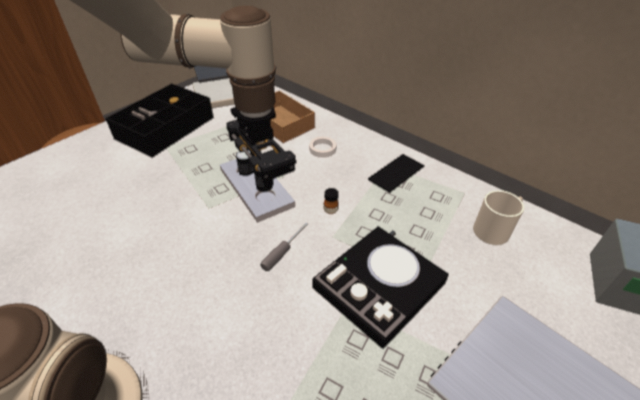

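The side view shows the cell lifted upright at about (264,183), and the other objects haven't moved. I'll release it and move to A.

```bash
python3 -m pendant '[[[0,0,0.6],[0,0,0]],[[0,0,0.6],[0,0,0]]]' 0; python3 -m pendant '[[[0,0,0],[0,0,0]],[[0,0,0],[0,0,0]],[[0,0,0],[0,0,0]],[[0,0,0],[0,0,0]],[[0,0,0],[0,0,0]],[[0,0,0],[0,0,0]],[[0,0,-10],[0,0,0]],[[0,0,-30],[0,0,0]],[[0,0,-60],[0,0,0]],[[0,-10,-95],[0,0,0]]]' 1; python3 -m pendant '[[[0,-35,-10],[0,0,0]],[[0,-75,-10],[0,0,0]],[[0,-96,-10],[0,0,0]],[[0,-98,-10],[0,0,0]],[[0,-98,-10],[0,0,0]]]' 1;   python3 -c "
from h import *
d=cam('wrist','wr4')
print(proj(d,[.562,.233,.068]),proj(d,[.53,.1295,.068]),tool([.562,.233,.099]))"
```

```text
time_s: 12.9
tcp_pos: [0.53, 0.1295, 0.0991]
ee_rot: [[0.954, -0.3, 0.001], [-0.3, -0.954, 0.0], [0.001, -0.001, -1.0]]
wrist_force: [-2.6, -0.2, 3.1]
gripper_width: 0.453
gripper_force: 30.0
time_s: 13.9
tcp_pos: [0.5318, 0.138, 0.1941]
ee_rot: [[0.954, -0.301, -0.002], [-0.301, -0.954, -0.001], [-0.002, 0.002, -1.0]]
wrist_force: [0.7, 0.2, 0.1]
gripper_width: 0.997
gripper_force: 0.0
time_s: 14.4
tcp_pos: [0.5618, 0.2325, 0.2034]
ee_rot: [[0.954, -0.299, -0.0], [-0.299, -0.954, -0.0], [-0.0, 0.0, -1.0]]
wrist_force: [0.1, -0.2, -0.6]
gripper_width: 1.001
gripper_force: 0.0
(np.float64(319.0118029839625), np.float64(212.90985466753978)) (np.float64(467.24855019161345), np.float64(212.21788651909827)) [  0.   -1.3 104.3]
```

View pics/wr4.png

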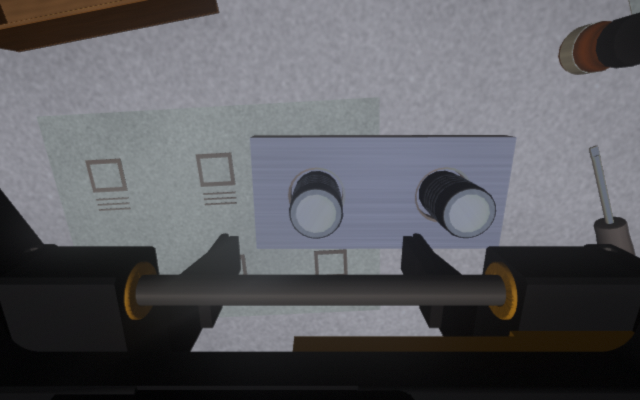

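B is back upright in its nest at (467,213). A is at (316,213), centred under the gripper. Descending onto A.

```bash
python3 -m pendant '[[[0,-1.5,15],[0,0,0]],[[0,-1.5,35],[0,0,0]],[[0,-1.5,55],[0,0,0]],[[0,-1.5,75],[0,0,0]],[[0,-1.5,90],[0,0,0]],[[0,-1.5,100],[0,0,0]],[[0,-1.5,104],[0,0,0]],[[0,-1.5,104],[0,0,0]]]' 1;  python3 -m pendant '[[[0,0,0],[0,0,0]],[[0,0,0],[0,0,0]],[[0,0,0],[0,0,0]],[[0,0,0],[0,0,0]],[[0,0,0],[0,0,0]],[[0,0,0],[0,0,0]],[[0,0,0],[0,0,0]],[[0,0,0],[0,0,0]]]' 0; python3 -m pendant '[[[0,0,-3],[0,0,0]],[[0,0,-10],[0,0,0]],[[0,0,-20],[0,0,0]],[[0,0,-30],[0,0,0]],[[0,0,-38],[0,0,0]],[[0,0,-40],[0,0,0]],[[0,0,-40],[0,0,0]],[[0,0,-40],[0,0,0]],[[0,0,-40],[0,0,0]],[[0,0,-40],[0,0,0]]]' 0; python3 -c "
from h import *
F=[]
cam('side','s4')
for i in range(6): cam('wrist','wr5'); F.append(r.sense()['wrist_force'][2])
s=r.sense();print(np.round(F,2),s['gripper_width'],s['tcp_pos'],s['effort'])"
```

```text
time_s: 15.25
tcp_pos: [0.5625, 0.2333, 0.0992]
ee_rot: [[0.954, -0.301, -0.0], [-0.301, -0.954, -0.0], [-0.0, 0.001, -1.0]]
wrist_force: [0.3, 0.2, -0.4]
gripper_width: 1.004
gripper_force: 0.0
time_s: 16.05
tcp_pos: [0.5627, 0.234, 0.0993]
ee_rot: [[0.954, -0.3, 0.0], [-0.3, -0.954, 0.0], [0.0, -0.0, -1.0]]
wrist_force: [-0.5, 1.8, -0.0]
gripper_width: 0.455
gripper_force: 30.0
time_s: 17.05
tcp_pos: [0.5624, 0.2337, 0.1388]
ee_rot: [[0.954, -0.3, -0.001], [-0.3, -0.954, -0.001], [-0.001, 0.001, -1.0]]
wrist_force: [0.1, -0.4, -2.1]
gripper_width: 0.454
gripper_force: 30.0
[-1.85 -2.27 -1.61 -2.92 -1.92 -2.04] 0.45825864829934654 [0.56253557 0.23379421 0.13915916] [-1.64941857e-04 -4.23638928e+01  1.57946223e+01  3.60975333e+00
  7.22296257e-02 -1.50873793e-04]
```

A reads 2.1 N, so B is heavier. Returning A to its nest, then going back to B.

```bash
python3 -m pendant '[[[0,0,8],[0,0,0]],[[0,0,18],[0,0,0]],[[0,0,27],[0,0,0]],[[0,0,33],[0,0,0]],[[0,0,37],[0,0,0]],[[0,0,39],[0,0,0]],[[0,0,40],[0,0,0]],[[0,0,40.3],[0,0,0]],[[0,0,40.5],[0,0,0]],[[0,0,40.5],[0,0,0]]]' 0;  python3 -m pendant '[[[0,0,0],[0,0,0]],[[0,0,0],[0,0,0]],[[0,0,0],[0,0,0]],[[0,0,0],[0,0,0]],[[0,0,0],[0,0,0]],[[0,0,0],[0,0,0]],[[0,0,-10],[0,0,0]],[[0,0,-30],[0,0,0]],[[0,0,-60],[0,0,0]],[[0,10,-95],[0,0,0]]]' 1; python3 -m pendant '[[[0,35,-10],[0,0,0]],[[0,75,-10],[0,0,0]],[[0,97,-10],[0,0,0]],[[0,99,-10],[0,0,0]],[[0,99,-10],[0,0,0]]]' 1;   python3 -c "
from h import *
d=cam('wrist','wr6')
print(proj(d,[.5625,.234,.068]),proj(d,[.53,.1295,.068]),tool([.53,.1295,.099]))"
```

```text
time_s: 18.4
tcp_pos: [0.5627, 0.2338, 0.0993]
ee_rot: [[0.954, -0.3, 0.001], [-0.3, -0.954, 0.0], [0.0, -0.0, -1.0]]
wrist_force: [-1.7, -0.0, 1.2]
gripper_width: 0.457
gripper_force: 30.0
time_s: 19.4
tcp_pos: [0.5595, 0.2246, 0.1946]
ee_rot: [[0.954, -0.299, -0.001], [-0.299, -0.954, -0.001], [-0.0, 0.001, -1.0]]
wrist_force: [-0.5, 0.1, 0.4]
gripper_width: 1.001
gripper_force: 0.0
time_s: 19.9
tcp_pos: [0.5302, 0.1297, 0.2043]
ee_rot: [[0.954, -0.301, 0.001], [-0.301, -0.954, 0.0], [0.001, -0.001, -1.0]]
wrist_force: [0.1, 0.3, -0.2]
gripper_width: 1.002
gripper_force: 0.0
(np.float64(171.37248876060636), np.float64(213.57574601388382)) (np.float64(320.2311814115049), np.float64(212.99213270177938)) [ -0.3   0.9 105.1]
```

View pics/wr6.png

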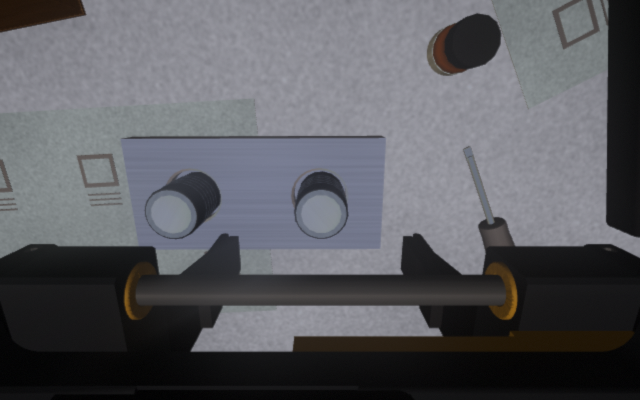

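A at (171,213) and B at (320,213) are both upright in their nests. Picking up B.

```bash
python3 -m pendant '[[[0,0,15],[0,0,0]],[[0,0,35],[0,0,0]],[[0,0,55],[0,0,0]],[[0,0,75],[0,0,0]],[[0,0,90],[0,0,0]],[[0,0,100],[0,0,0]],[[0,0,105],[0,0,0]],[[0,0,105],[0,0,0]]]' 1;  python3 -m pendant '[[[0,0,0],[0,0,0]],[[0,0,0],[0,0,0]],[[0,0,0],[0,0,0]],[[0,0,0],[0,0,0]],[[0,0,0],[0,0,0]],[[0,0,0],[0,0,0]],[[0,0,0],[0,0,0]],[[0,0,0],[0,0,0]]]' 0; python3 -m pendant '[[[0,0,-3],[0,0,0]],[[0,0,-10],[0,0,0]],[[0,0,-22],[0,0,0]],[[0,0,-37],[0,0,0]],[[0,0,-54],[0,0,0]],[[0,0,-71],[0,0,0]],[[0,0,-86],[0,0,0]],[[0,0,-96],[0,0,0]],[[0,0,-100],[0,0,0]],[[0,0,-100],[0,0,0]]]' 0; python3 -c "
from h import *
print(tool([.5447,-.2201,.198]))"
```

```text
time_s: 20.75
tcp_pos: [0.5299, 0.1302, 0.0982]
ee_rot: [[0.954, -0.3, -0.001], [-0.3, -0.954, -0.001], [-0.001, 0.001, -1.0]]
wrist_force: [-0.5, 0.0, -0.3]
gripper_width: 1.001
gripper_force: 0.0
time_s: 21.55
tcp_pos: [0.5298, 0.1297, 0.0988]
ee_rot: [[0.954, -0.3, -0.0], [-0.3, -0.954, -0.0], [-0.0, 0.0, -1.0]]
wrist_force: [0.3, -1.2, 0.4]
gripper_width: 0.46
gripper_force: 30.0
time_s: 22.55
tcp_pos: [0.5298, 0.1299, 0.1993]
ee_rot: [[0.954, -0.3, 0.001], [-0.3, -0.954, 0.001], [0.001, -0.001, -1.0]]
wrist_force: [0.1, 0.0, -4.6]
gripper_width: 0.456
gripper_force: 30.0
[119.3 329.4   1.1]
```

```bash
python3 -m pendant '[[[3,8,0],[0,0,0]],[[9,25,0],[0,0,0]],[[18,50,0],[0,0,0]],[[28,78,0],[0,0,0]],[[38,106,0],[0,0,0]],[[48,134,0],[0,0,0]],[[58,162,0],[0,0,0]],[[69,190,0],[0,0,0]],[[79,218,0],[0,0,0]],[[89,246,0],[0,0,0]]]' 0; python3 -m pendant '[[[9,25,0],[0,0,0]],[[17,48,2],[0,0,0]],[[23,66,7],[0,0,0]],[[27,76,13],[0,0,0]],[[29,81,18],[0,0,0]],[[30,83,21],[0,0,0]],[[30,83,21],[0,0,0]],[[30,83,21],[0,0,0]],[[30,83,21],[0,0,0]]]' 0; python3 -c "
from h import *
cam('side','s7');t=cam('top','t7');d=cam('wrist','wr7')
s=r.sense();print(tool([.5447,-.2201,.178]),s['wrist_force'],s['gripper_width'])
cv2.imwrite('pics/m7.png',np.hstack([cv2.resize(load('s7')['img'][120:340,240:480],(400,367)),cv2.resize(d['img'],(400,367))])[:,:,::-1])"
```

```text
time_s: 23.55
tcp_pos: [0.5401, -0.1333, 0.1976]
ee_rot: [[0.954, -0.301, -0.003], [-0.301, -0.954, 0.0], [-0.002, 0.001, -1.0]]
wrist_force: [0.2, 0.2, -4.4]
gripper_width: 0.456
gripper_force: 30.0
time_s: 24.45
tcp_pos: [0.5449, -0.2191, 0.1781]
ee_rot: [[0.954, -0.299, 0.001], [-0.299, -0.954, -0.0], [0.001, -0.0, -1.0]]
wrist_force: [-0.1, 0.4, -4.2]
gripper_width: 0.454
gripper_force: 30.0
[0.1 0.8 0.1] [-0.02287512  0.06929139 -4.64086702] 0.4557292774963103
```

View pics/m7.png

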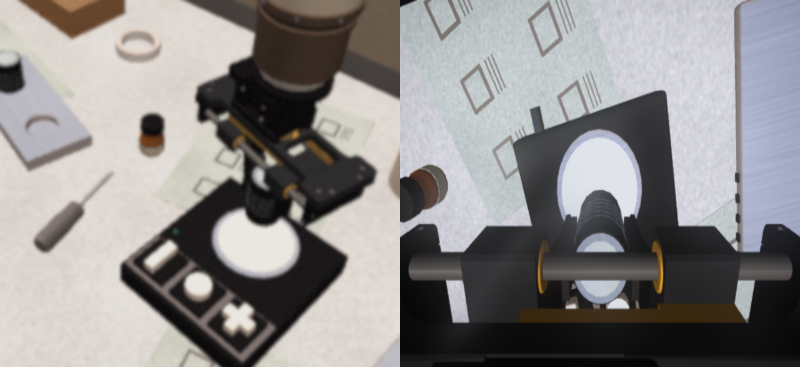

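The montage shows the heavy cell held upright over the window (right half about (600,240), left half about (262,195)). The keys are up, and the jar and screwdriver haven't moved. Settling briefly, then handing in.

```bash
python3 -m pendant '[[[0,0,0],[0,0,0]],[[0,0,0],[0,0,0]],[[0,0,0],[0,0,0]],[[0,0,0],[0,0,0]],[[0,0,0],[0,0,0]]]' 0; python3 -c "
from h import *
print(r.finish_job())"
```

```text
time_s: 25.1
tcp_pos: [0.5446, -0.2198, 0.1777]
ee_rot: [[0.954, -0.3, -0.0], [-0.3, -0.954, 0.0], [-0.0, 0.0, -1.0]]
wrist_force: [-1.0, -0.2, -3.8]
gripper_width: 0.458
gripper_force: 30.0
the job is handed in; nothing more can be done
None
```

I handed the job in at 25 s: the round, bar and cross keys were each pressed fully in that order, the lighter cell (about 2.1 N) is back upright in its nest, and the heavier one (about 4.2 N) is held upright about 5 cm above the window.

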